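Rebuild the drag stack of a big star-drag fishing reel

TASK

Carry on assembling the reel's drag: put the disc with the inward teeth down over the splined sleeve until it lies flat on the eared plate already in the gear's cup, then the plate with the outward ears on top of it, every ear down in its slot, fully home. Feel for the fit by turning each part under a light push and never force it. Let both go, and leave the plain washer and everything else on the bench where it lies.

Things in the scene. Friction and masses are not known exactly. Their poses are not given: they have to be found in the camera images.
- reel: Big red aluminium reel, fixed, lying on its side, side plate off: round body 152 mm across, 90 mm high. Origin at bench level under the common axis of gear and sleeve; z up, x towards the spool axis 40 mm away. On top a brass gear 67 mm across carries a slotted cup and one eared plate; a splined steel sleeve stands in the middle. Besides these nothing on it is higher than 100 mm.
- seat (a point): Point on the gear's axis, 104 mm above the bench, at the top face of the eared plate already in the cup: where the underside of the toothed disc must come to lie (that of the second eared plate 6 mm higher). Axes as the reel's.
- cup_rim (a point): Point on the gear's axis level with the tops of the cup's six walls, 120 mm above the bench. Walls: inside radius 26, outside 30 mm; between them six open slots every 60 deg, 12.5 mm wide inside. Axes as the reel's: the gear's own angle is random, NOT measured and unrelated to the reel's yaw. It turns only stiffly (about 0.5 N m).
- spline_end (a point): Point on the sleeve's axis level with the upper ends of its six splines, 132 mm above the bench. Splines every 60 deg, 4.6 mm wide, 27 mm across tips, 19 mm across roots, down to the seat. Above: a plain round end, 19 mm across, tapering in its last 5 mm to 12 mm, top at 145 mm. Axes as the reel's: the sleeve's own angle is random and NOT measured. Turns only stiffly (0.5 N m).
- toothed_disc: Steel ring, 48 mm round outside, 29 mm bore, 6 mm thick, six inward teeth every 60 deg (first on its +x), 4.8 mm wide, 21 mm across tips. About 60 g. Lies flat; origin: centre of its underside, z up. Play between the splines 0.9 to 1 mm all round (4.5 deg either way). Too wide a grip to go down inside the cup: let go above the walls with its teeth in the splines, it slides down by itself.
- eared_plate: Steel ring, 49 mm outside, 33 mm bore, 6 mm thick, six outward ears every 60 deg (first on its +x), 10.5 mm wide, 68 mm across opposite ear ends. About 70 g. Lies flat; origin: centre of its underside, z up. Clears the sleeve; play of the ears in the slots 1 mm each side (2 deg either way). Ears stick out 4 mm beyond the cup: it can be held by two of them all the way down.
- plain_washer: Plain steel washer, 48 mm outside, 29 mm bore, 6 mm thick, no teeth and no ears: not part of this job. Origin: centre of its underside.
- star_wheel: Five-armed aluminium star wheel, 97 mm across, 12 mm high, lying flat. Origin: centre of its underside. A bystander.
- crank_handle: Aluminium reel crank, 95 mm long, with a black knob standing 50 mm high. Origin: under its middle, on the bench. A bystander.
- steel_jig: Bare steel lead-fish shaped jig, 110 mm long, 22 mm thick, lying. Origin: under its middle. A bystander.
- float: Green pear-shaped float, 70 mm long, 38 mm thick, on a 140 mm white stem, lying. Origin: under its middle. A bystander.
- torch: Black torch with a toggle switch, 145 mm long, 38 mm head, lying. Origin: under its middle. A bystander.
- lure_boxes: Stack of three clear lure boxes, 130 x 200 mm, 100 mm high. Origin: centre of its underside. A bystander.
- spare_spool: Small bare aluminium spool, 60 mm across, 36 mm high, standing. Origin: centre of its underside. A bystander.

How it is judged:
By the outcome, as a careful person would: the job done as asked, in the order asked, and still so for the second after the job is handed in, with the robot touching nothing.
It also fails if it takes over 72 s, if anything falls off the work surface, if the arm or the gripper's body presses on something with over 40 N, if the wrist force passes 120 N, or if a joint passes its speed limit or range.

ROBOT

A 6-joint arm with a two-finger parallel gripper is mounted at the origin on the work surface. World frame = base frame: x ahead of the robot, y to its left, z up, the work surface at z = 0. Lengths are in m, angles in rad, forces in N, time in s.
With the tool pointing down it reaches from about 0.275 to 0.875 m from the base axis. Payload 12.5 kg.
Tool frame: the origin (TCP) lies at the very end of the fingers, on their centre line; the grasp point (between the pads) lies 19 mm behind it; z points along the fingers, y is the direction in which the jaws open and shut (so a half turn about z gives the same grasp; the last joint's range is limited). The gripper opens to 85 mm and grips with 20 to 120 N. Pads are 22 mm wide; open, the fingers measure 114 mm over their backs; the gripper's body (76 mm by 85 mm) begins 54 mm behind the grasp point. The pads swing forward as they close: fully open they stand 13 mm farther back than shut.
Start: joints at [1.173, 0.351, 1.652, -0, 1.139, -0.085], TCP at [0.169, 0.523, 0.231] pointing down, gripper open.
Joint ranges: [-2.75, 2.75], [-0.79, 2.1], [0.01, 2.65], [-1.57, 4.71], [0.07, 3.14], [-2.87, 2.87]. Speed limits (rad/s): [2.22, 2.22, 2.79, 3.14, 3.14, 3.14].

INTERFACE

Orientations are given as a rotation vector (axis times angle).
In Python, from cell import monitor, capture, job, models gives the robot as it stands.
- The arm moves only by the tool send_rows, never from a script. Its argument "targets" is a list of rows, each a list of 7 numbers: the shift along the tool's x, y, z in cm, then the turn, a rotation vector about the tool's x, y, z in rad, then the finger opening in cm, from 0 to 8.54. In form: [[tx, ty, tz, wx, wy, wz, gripper], ...]. A call has 1 to 8 rows; each row is the pose to reach, as a shift and turn from the pose commanded when the call began, along the tool's axes at that moment; what a row does not reach only later rows make up. A row lasts 1/10 s, in which the tool goes at most 50 mm and 8.59 degrees, less where a joint would pass 70% of its speed; a pose out of reach is approached as far as the arm can. A call with a gripper value outside its range is refused whole. The fingers move at their own pace and stop on an object; the grip force is fixed at half the most. Time passes only in rows, so rows that repeat a pose let the fingers close. It gives the time, the measured TCP pose, the force and the opening at its end, in the units of the state.
- monitor.read_state(): the state, without advancing time (a new reading comes with each control period).
- capture(name): name is "scene" or "top" or "wrist"; returns a dict with "image" (384x512x3 uint8, red, green, blue), "depth" (384x512 float32, m along the optical axis (not along the pixel's ray), 0 where there is no reading), "intrinsics" (3x3 intrinsics, pixels), "cam_to_world" (4x4, takes a point from camera to world coordinates). Camera axes: x right, y up, looking along -z (the intrinsics and any distortion apply to the point x, -y, -z); pixel columns grow to the right and rows downward; lengths in m; the calibration is good to about 2 mm. A picture is of the moment at which its call begins.
- job.sign_off(): hands the job in, once; it reports no verdict.
Trained networks look in the newest picture that a camera, given by its name, has taken for a name from the list of things; names that differ only in an ending like _2 or _b are one class to them, and where a whole thing is asked for, a point or a joint stands for the part that bears it (a point fixed in the world has none). Each returns a list of dicts, best first, with "conf" (0 to 1); they miss things now and then, are a little off and sometimes report something else, mostly with a low value. They report only what shows in the picture. A call takes as long as a camera call.
- models.outline_of(thing, camera): "mask" (384x512 bool, what is visible of it) and "rect" ([left, top, width, height] in pixels, round what is visible of it).
The state is a dict: "clock": time; "joints": joint angles; "dq": joint speeds; "joint_torque": joint torques, N m; "eef_pos": TCP position; "tcp_rot": TCP orientation; "force": force on the tool from outside, world axes, zero at the start; "ft_torque": the same for the moment, N m; "gripper_width": finger opening in m.
Only numpy, scipy, OpenCV 4.12 (cv2) and the standard library are available. Lean on these libraries where they do the work, as an engineer would, in place of code of your own. Each camera call takes 0.05 s, during which the arm holds its last target. There are 200 camera calls.

## Working session

There is one attempt and no reset: what is moved stays moved. The work goes in short steps, Python scripts to look and compute and a tool call to move; the robot and the scene stay as the last step left them, time stands still between calls to the robot, and variables do not carry over. Pictures are saved under pics/ and viewed, about 8 in all and at most 12, crops included, and the job is handed in when it is done.

Besides the shell and the picture viewer there is one more tool, called after "Request:" by a JSON object that holds its "fn" and its "kwargs", one argument or row to a line. send_rows: Moves the arm, as the interface text tells. Its arguments: {"type":"object","properties":{"targets":{"type":"array"}},"required":["targets"]}

```bash
ls; mkdir -p pics
cat > h.py <<'E'
import numpy as np, cv2
from cell import monitor, capture, job, models
from scipy.spatial.transform import Rotation as R
def pts(c):
    d=c["depth"];K=c["intrinsics"];v,u=np.indices(d.shape)
    p=np.stack([(u-K[0,2])/K[0,0]*d,-(v-K[1,2])/K[1,1]*d,-d],-1)
    T=np.array(c["cam_to_world"]);return p@T[:3,:3].T+T[:3,3]
def save(c,n,crop=None,s=1):
    im=c["image"]
    if crop: im=im[crop[1]:crop[3],crop[0]:crop[2]]
    cv2.imwrite("pics/"+n,cv2.resize(im,None,fx=s,fy=s,interpolation=cv2.INTER_CUBIC)[...,::-1])
E
python3 - <<'E'
from h import *
s=monitor.read_state();print(s)
for cam in("top","scene"):
    c=capture(cam);save(c,cam+"1.png",None,1.5);P=pts(c);print(cam,c["cam_to_world"],c["intrinsics"][0])
    for t in["reel","toothed_disc","eared_plate","plain_washer","lure_boxes","crank_handle"]:
        for r in models.outline_of(t,cam)[:3]:
            m=r["mask"]&(c["depth"]>0);q=P[m]
            if len(q):print(t,round(r["conf"],2),r["rect"],np.round(np.median(q,0),3),np.round((q.min(0)+q.max(0))/2,3),np.round(np.ptp(q,0),3))
E
```

```text
pics
{'clock': 0.0, 'joints': array([ 1.17340711e+00,  3.51234096e-01,  1.65242259e+00, -2.05418066e-06,
        1.13908549e+00, -8.46238254e-02]), 'dq': array([ 7.61099155e-04, -7.19121851e-04, -9.29368292e-04,  9.93872729e-04,
       -2.24890413e-04,  5.34569479e-05]), 'joint_torque': array([ 3.62469891e-04, -5.06101620e+01, -2.91403788e+01, -6.22103175e-05,
        4.33319117e-03, -3.23022164e-05]), 'eef_pos': array([0.16909201, 0.52301937, 0.23076016]), 'tcp_rot': array([-4.89246846e-01, -3.10298669e+00,  1.75401699e-03]), 'force': array([-0.15978783, -0.09384087,  0.42092258]), 'ft_torque': array([ 0.01193814,  0.00014274, -0.00944319]), 'gripper_width': 0.08543794160877927}
top [[ 0.01087278  0.99200197 -0.12575321  0.40594904]
 [-0.99991301  0.00984707 -0.00877528  0.05097178]
 [-0.0074668   0.12583768  0.99202274  1.22276991]
 [ 0.          0.          0.          1.        ]] [417.80884164   0.         252.71849514]
toothed_disc 0.64 [290.8, 217.6, 13.4, 14.4] [ 0.479 -0.069  0.006] [ 0.48  -0.067  0.003] [0.044 0.044 0.015]
eared_plate 0.65 [298.3, 167.1, 22.5, 23.8] [ 0.60
[... 786 characters left out ...]
.128 0.089] [0.548 0.162 0.071] [0.214 0.191 0.153]
reel 0.16 [101.2, 204.1, 31.2, 25.5] [ 0.379 -0.287  0.008] [ 0.379 -0.287  0.006] [0.086 0.086 0.025]
toothed_disc 0.52 [189.4, 204.5, 15.7, 14.4] [ 0.482 -0.067  0.005] [ 0.482 -0.068  0.005] [0.048 0.043 0.018]
eared_plate 0.79 [194.0, 242.7, 22.2, 13.0] [ 0.594 -0.107  0.005] [ 0.597 -0.108  0.004] [0.062 0.061 0.016]
plain_washer 0.44 [139.0, 236.8, 19.0, 12.7] [ 0.493 -0.24   0.006] [ 0.496 -0.242  0.006] [0.047 0.042 0.014]
lure_boxes 0.79 [334.2, 114.0, 70.7, 71.3] [0.605 0.458 0.096] [0.568 0.523 0.05 ] [0.229 0.294 0.114]
crank_handle 0.95 [152.9, 295.9, 39.0, 28.0] [ 0.716 -0.27   0.013] [ 0.715 -0.276  0.026] [0.04  0.104 0.055]
```

View pics/top1.png

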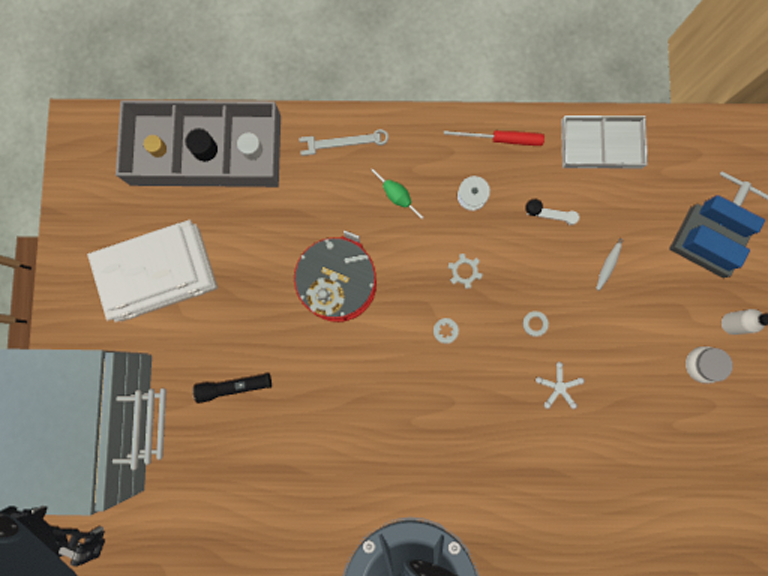

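Run:
```python
from h import *
c=capture("top");P=pts(c)
# points of cup/sleeve
q=P.reshape(-1,3)
near=(abs(q[:,0]-.58)<.12)&(abs(q[:,1]-.14)<.12)
for lo,hi in((.095,.102),(.102,.112),(.114,.124),(.128,.15)):
    a=q[near&(q[:,2]>lo)&(q[:,2]<hi)];print(lo,len(a),np.round(a.mean(0),4),np.round((a.min(0)+a.max(0))/2,4),np.round(np.ptp(a,0),3))
```

```text
0.095 233 [0.5592 0.1505 0.0984] [0.5765 0.1456 0.0985] [0.147 0.126 0.007]
0.102 215 [0.546  0.1551 0.1048] [0.5775 0.1472 0.1066] [0.15  0.091 0.009]
0.114 66 [0.5384 0.1574 0.1194] [0.5777 0.1473 0.119 ] [0.142 0.08  0.01 ]
0.128 60 [0.5348 0.1588 0.1402] [0.5347 0.1587 0.1393] [0.027 0.024 0.021]
```

```bash
cat >> h.py <<'E'
def Rd(deg):
    a=np.radians(deg);c,s=np.cos(a),np.sin(a);return np.array([[c,s,0],[s,-c,0],[0,0,-1.]])
def go(xyz,deg,s=None,ref=None):
    "row (cm, rad) to go from present pose to xyz with tool x axis at deg in world; deg mod 180 nearest"
    s=s or monitor.read_state();r0=R.from_rotvec(s["tcp_rot"]).as_matrix()
    cur=np.degrees(np.arctan2(r0[1,0],r0[0,0]));d=(deg-cur+90)%180-90 
    w=R.from_matrix(r0.T@Rd(cur+d)).as_rotvec()
    print("yaw now",round(cur,1),"to",round(cur+d,1),"j6",round(s["joints"][5],2),"row",np.round(r0.T@(np.array(xyz)-s["eef_pos"])*100,2),np.round(w,3))
E
python3 - <<'E'
from h import *
s=monitor.read_state();r=R.from_rotvec(s["tcp_rot"]).as_matrix()
c=capture("wrist");T=np.array(c["cam_to_world"])
print(r);print("cam in tool",r.T@(T[:3,3]-s["eef_pos"]),r.T@T[:3,:3],c["intrinsics"])
g=np.array([.535,.158,.12])
# camera in tool offset
off=r.T@(T[:3,3]-s["eef_pos"]);ax=-(r.T@T[:3,2])
for z in(.23,.27):
  for yaw in (-171,180,-150,30):
    Rr=Rd(yaw);L=(z+ (Rr@off)[2]-.125)/-(Rr@ax)[2]
    p=g-Rr@(off+ax*L);p[2]=z;print(z,yaw,p.round(3),L)
    go(p,yaw)
E
```

```text
[[-9.51475463e-01  3.07724621e-01 -1.82591051e-05]
 [ 3.07724621e-01  9.51475463e-01 -3.75562662e-05]
 [ 5.81610274e-06 -4.13526420e-05 -9.99999999e-01]]
cam in tool [ 0.07214834 -0.00075221 -0.14261726] [[-4.05377942e-04  9.58468547e-01  2.85197967e-01]
 [ 9.99999912e-01  4.18484813e-04  1.49838945e-05]
 [-1.04989427e-04  2.85197948e-01 -9.58468632e-01]] [[281.60512345   0.         252.00393893]
 [  0.         281.60512345 190.33097399]
 [  0.           0.           1.        ]]
0.23 -171 [0.533 0.159 0.23 ] 0.25834675149371755
yaw now 162.1 to 189.0 j6 -0.08 row [-45.87 -23.51   0.13] [ 0.    0.   -0.47]
0.23 180 [0.533 0.159 0.23 ] 0.25834675149371755
yaw now 162.1 to 180.0 j6 -0.08 row [-45.87 -23.48   0.13] [ 0.     0.    -0.313]
0.23 -150 [0.533 0.158 0.23 ] 0.25834675149371755
yaw now 162.1 to 210.0 j6 -0.08 row [-45.88 -23.57   0.13] [ 0.     0.    -0.836]
0.23 30 [0.537 0.158 0.23 ] 0.25834675149371755
yaw now 162.1 to 210.0 j6 -0.08 row [-46.2  -23.44   0.13] [ 0.     0.    -0.836]
0.27 -171 [0.522 0.157 0.27 ] 0.30007998996450114
yaw now 162.1 to 189.0 j6 -0.08 row [-44.81 -24.05  -3.87] [ 0.    0.   -0.47]
0.27 180 [0.522 0.159 0.27 ] 0.30007998996450114
yaw now 162.1 to 180.0 j6 -0.08 row [-44.74 -23.85  -3.87] [ 0.     0.    -0.313]
0.27 -150 [0.523 0.152 0.27 ] 0.30007998996450114
yaw now 162.1 to 210.0 j6 -0.08 row [-45.09 -24.45  -3.87] [ 0.     0.    -0.836]
0.27 30 [0.547 0.164 0.27 ] 0.30007998996450114
yaw now 162.1 to 210.0 j6 -0.08 row [-47.   -22.56  -3.87] [ 0.     0.    -0.836]
```

Request:
{"fn": "send_rows", "kwargs": {
  "targets": [
    [-45.9, -23.5, 0.1, 0, 0, -0.31, 8.5],
    [-45.9, -23.5, 0.1, 0, 0, -0.31, 8.5],
    [-45.9, -23.5, 0.1, 0, 0, -0.31, 8.5],
    [-45.9, -23.5, 0.1, 0, 0, -0.31, 8.5],
    [-45.9, -23.5, 0.1, 0, 0, -0.31, 8.5],
    [-45.9, -23.5, 0.1, 0, 0, -0.31, 8.5],
    [-45.9, -23.5, 0.1, 0, 0, -0.31, 8.5],
    [-45.9, -23.5, 0.1, 0, 0, -0.31, 8.5]
  ]
}}

```text
clock: 1.6
eef_pos: [0.4473, 0.2446, 0.2308]
tcp_rot: [0.004, 3.141, 0.0]
force: [0.3, 1.5, -0.1]
gripper_width: 0.085
```

Run:
```python
from h import *
s=monitor.read_state();print(s["clock"],s["joints"],s["eef_pos"]);go([.533,.159,.23],180,s)
```

```text
1.6 [ 4.08949740e-01  2.78105574e-01  1.75468751e+00  6.37263786e-05
  1.10824696e+00 -1.15901649e+00] [0.44732743 0.24455967 0.23080004]
yaw now 179.8 to 180.0 j6 -1.16 row [-8.59 -8.53  0.08] [ 0.     0.    -0.003]
```

Request:
{"fn": "send_rows", "kwargs": {
  "targets": [
    [-8.6, -8.5, 0.1, 0, 0, 0, 8.5],
    [-8.6, -8.5, 0.1, 0, 0, 0, 8.5],
    [-8.6, -8.5, 0.1, 0, 0, 0, 8.5],
    [-8.6, -8.5, 0.1, 0, 0, 0, 8.5],
    [-8.6, -8.5, 0.1, 0, 0, 0, 8.5]
  ]
}}

```text
clock: 2.1
eef_pos: [0.5316, 0.161, 0.2293]
tcp_rot: [-0.006, -3.141, -0.0]
force: [-0.7, -0.5, 0.0]
gripper_width: 0.0848
```

Run:
```python
from h import *
s=monitor.read_state();print(s["clock"],s["eef_pos"])
c=capture("wrist");P=pts(c);np.savez("w1.npz",image=c["image"],P=P)
q=P.reshape(-1,3);near=np.hypot(q[:,0]-.535,q[:,1]-.158)<.06
for lo,hi in((.095,.102),(.102,.112),(.116,.122),(.128,.134),(.135,.15)):
    a=q[near&(q[:,2]>lo)&(q[:,2]<hi)];print(lo,len(a),np.round(a.mean(0),4),np.round((a.min(0)+a.max(0))/2,4),np.round(np.ptp(a,0),3))
K=c["intrinsics"];T=np.array(c["cam_to_world"])
pc=np.linalg.inv(T)@[.535,.158,.12,1];u=int(K[0,2]+K[0,0]*pc[0]/-pc[2]);v=int(K[1,2]-K[1,1]*pc[1]/-pc[2]);print(u,v)
save(c,"w1.png",(u-60,v-50,u+60,v+50),6)
```

```text
2.1 [0.53160977 0.16101666 0.22932737]
0.095 860 [0.5411 0.1558 0.0983] [0.5432 0.1577 0.0985] [0.087 0.075 0.007]
0.102 1695 [0.5318 0.1611 0.1044] [0.5333 0.1613 0.107 ] [0.067 0.067 0.01 ]
0.116 546 [0.5327 0.1609 0.1197] [0.5332 0.1611 0.119 ] [0.06  0.06  0.006]
0.128 163 [0.5292 0.161  0.1317] [0.5332 0.161  0.1312] [0.027 0.025 0.006]
0.135 386 [0.5317 0.1612 0.1429] [0.5333 0.1615 0.1408] [0.019 0.018 0.011]
249 191
```

View pics/w1.png

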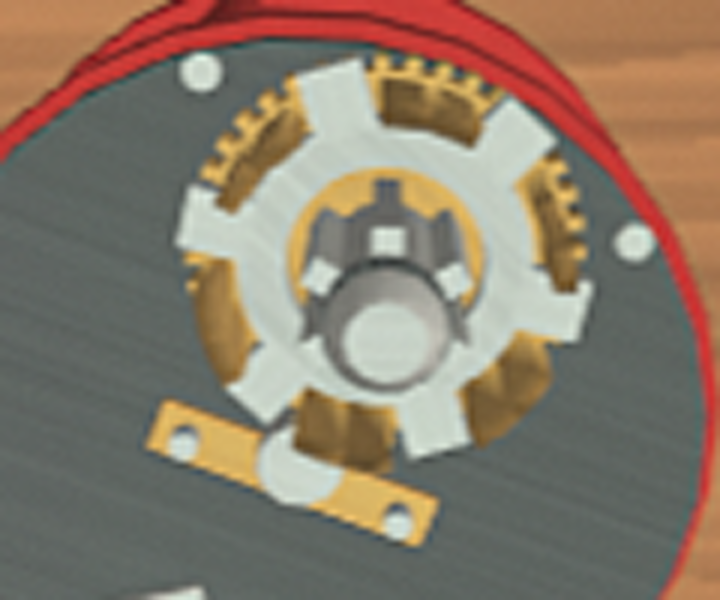

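```bash
cat >> h.py <<'E'
def ph(q,c,n=6):
    a=np.arctan2(q[:,1]-c[1],q[:,0]-c[0]);z=np.exp(1j*n*a).mean();return np.degrees(np.angle(z))/n,abs(z),len(q)
E
python3 - <<'E'
from h import *
q=np.load("w1.npz")["P"].reshape(-1,3);c=np.array([.5333,.1612])
r=np.hypot(*(q[:,:2]-c).T);z=q[:,2]
from scipy.optimize import least_squares
def sel(a,b,lo,hi):return q[(z>a)&(z<b)&(r>lo)&(r<hi)]
print("spl",ph(sel(.130,.134,.0105,.014),c));s=sel(.130,.134,.0105,.014);print(np.sort(np.degrees(np.arctan2(*(s[:,:2]-c).T[::-1])).round(0)))
s=sel(.116,.1225,.0265,.0295);print("wall",ph(s,c));print(np.histogram(np.degrees(np.arctan2(*(s[:,:2]-c).T[::-1])),36,(-180,180))[0])
for lo in(.0275,.0305):
  s=sel(.1005,.1065,lo,.0345);print("ears",ph(s,c))
  a=np.degrees(np.arctan2(*(s[:,:2]-c).T[::-1]))
  p=ph(s,c)[0]
  for k in range(6):
    d=(a-p-60*k+180)%360-180;m=abs(d)<20;print(k,m.sum(),d[m].min().round(1),d[m].max().round(1),d[m].mean().round(1))
E
```

```text
spl (np.float64(-1.539342442212136), np.float64(0.7424824693222413), 103)
[-179. -179. -179. -176. -175. -175. -175. -172. -171. -171. -170. -133.
 -133. -132. -131. -131. -129. -127. -126. -125. -124. -122. -122. -119.
 -117. -117. -115. -114. -113. -113. -113. -112. -112.  -73.  -73.  -72.
  -71.  -70.  -67.  -66.  -66.  -63.  -63.  -62.  -61.  -59.  -57.  -56.
  -54.  -52.  -51.   -9.   -5.   -1.    3.    7.   48.   50.   51.   51.
   54.   55.   57.   60.   61.   61.   64.   65.   66.   67.   67.   69.
   70.  107.  109.  111.  112.  113.  113.  115.  117.  118.  118.  120.
  121.  123.  123.  125.  125.  128.  130.  131.  167.  167.  168.  169.
  171.  172.  172.  173.  176.  176.  177.]
wall (np.float64(-14.572106436444521), np.float64(0.5583055177394799), 329)
[ 3  0  3 18 20 16  3  0  4 17 18 15  3  0  4 14 18 14  4  0  1 16 16 14
  7  0  0 13 18 15  6  0  2 16 16 15]
ears (np.float64(15.698725734653843), np.float64(0.7234001787646247), 445)
0 65 -14.1 9.8 -0.8
1 60 -14.7 8.7 -2.5
2 85 -14.5 19.7 0.4
3 86 -19.5 19.4 -0.1
4 73 -17.5 14.6 0.7
5 61 -8.9 15.1 2.1
ears (np.float64(15.90303682130645), np.float64(0.8377119786705166), 229)
0 32 -9.2 8.4 -0.3
1 33 -9.7 8.5 -1.0
2 46 -9.4 9.4 0.4
3 45 -9.3 9.0 -0.4
4 41 -10.1 8.9 -0.8
5 32 -6.0 14.9 2.3
```

Run:
```python
from h import *
go([.48,-.068,.15],180)
```

```text
yaw now 179.9 to 180.0 j6 -1.36 row [  5.07 -22.97   7.95] [ 0.    -0.    -0.003]
```

Request:
{"fn": "send_rows", "kwargs": {
  "targets": [
    [5.1, -23.0, 7.9, 0, 0, 0, 8.5],
    [5.1, -23.0, 7.9, 0, 0, 0, 8.5],
    [5.1, -23.0, 7.9, 0, 0, 0, 8.5],
    [5.1, -23.0, 7.9, 0, 0, 0, 8.5],
    [5.1, -23.0, 7.9, 0, 0, 0, 8.5],
    [5.1, -23.0, 7.9, 0, 0, 0, 8.5],
    [5.1, -23.0, 7.9, 0, 0, 0, 8.5],
    [5.1, -23.0, 7.9, 0, 0, 0, 8.5]
  ]
}}

```text
clock: 2.95
eef_pos: [0.4806, -0.0675, 0.1511]
tcp_rot: [0.002, 3.141, 0.0]
force: [0.1, 0.2, 0.7]
gripper_width: 0.0852
```

Run:
```python
from h import *
s=monitor.read_state();print(s["clock"],s["eef_pos"])
c=capture("wrist");P=pts(c);np.savez("w2.npz",image=c["image"],P=P)
save(c,"w2.png",None,1.5)
q=P.reshape(-1,3);
for n,x,y in(("disc",.481,-.067),("plate",.599,-.107)):
    for i in range(4):
        r=np.hypot(q[:,0]-x,q[:,1]-y);a=q[(r<.038)&(q[:,2]>.004)&(q[:,2]<.012)];x,y=(a[:,:2].min(0)+a[:,:2].max(0))/2
    print(n,len(a),a.mean(0).round(4),(x,y),np.ptp(a,0).round(4))
    r=np.hypot(q[:,0]-x,q[:,1]-y)
    for lo,hi in((.0108,.0140),(.026,.0345)):
        b=q[(r>lo)&(r<hi)&(q[:,2]>.004)&(q[:,2]<.012)]
        if len(b):print(lo,ph(b,(x,y)),np.histogram(np.degrees(np.arctan2(b[:,1]-y,b[:,0]-x)),36,(-180,180))[0])
    b=q[(r>.0118)&(r<.0138)&(q[:,2]<.003)];print("bore gap",ph(b,(x,y)))
```

```text
2.95 [ 0.48056352 -0.06752055  0.15106117]
disc 1136 [ 0.4797 -0.0652  0.006 ] (np.float64(0.47999400038643913), np.float64(-0.06524549345427308)) [0.0479 0.0465 0.0039]
0.0108 (np.float64(17.725529495516213), np.float64(0.7759174272529885), 88) [2 7 6 0 0 0 4 6 6 0 0 0 2 6 6 0 0 0 2 6 4 0 0 0 3 7 6 0 0 0 2 7 6 0 0 0]
bore gap (np.float64(-12.281208303392097), np.float64(0.48025375152301614), 73)
plate 1148 [ 0.5971 -0.1029  0.006 ] (np.float64(0.5980397261702686), np.float64(-0.10295010890066386)) [0.0684 0.0664 0.0044]
0.026 (np.float64(10.573509021360861), np.float64(0.7936730103588331), 369) [31 34  1  0  0  4 29 28  1  0  0  1 30 25  3  0  0  0 22 27  4  0  0  0
 22 30  8  0  0  0 30 32  4  0  0  3]
bore gap (np.float64(3.204221512128085), np.float64(0.04793810630031765), 90)
```

View pics/w2.png

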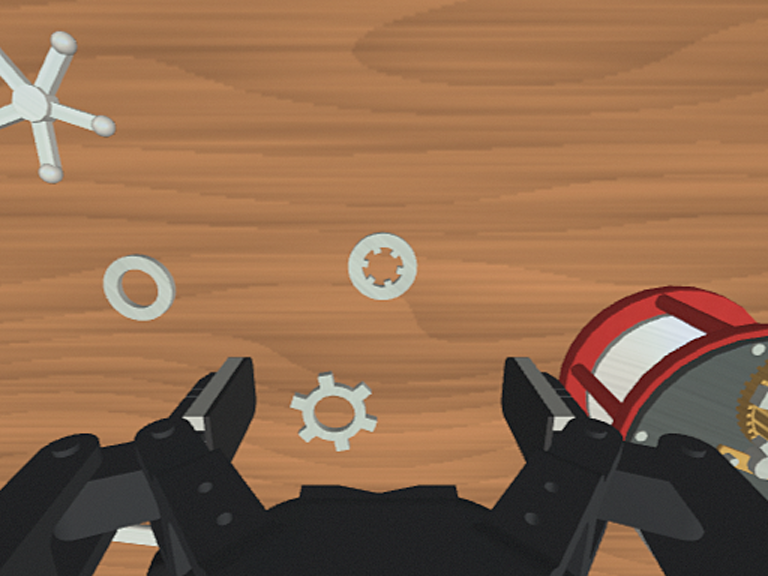

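Run:
```python
from h import *
go([.480,-.0653,-.001],180)
```

```text
yaw now 180.0 to 180.0 j6 -1.81 row [ 0.08  0.21 15.21] [-0.     0.001 -0.001]
```

Request:
{"fn": "send_rows", "kwargs": {
  "targets": [
    [0.1, 0.2, 3, 0, 0, 0, 5.9],
    [0.1, 0.2, 6, 0, 0, 0, 5.9],
    [0.1, 0.2, 9, 0, 0, 0, 5.9],
    [0.1, 0.2, 12, 0, 0, 0, 5.9],
    [0.1, 0.2, 13.5, 0, 0, 0, 5.9],
    [0.1, 0.2, 14.5, 0, 0, 0, 5.9],
    [0.1, 0.2, 15, 0, 0, 0, 5.9],
    [0.1, 0.2, 15, 0, 0, 0, 5.9]
  ]
}}

```text
clock: 3.8
eef_pos: [0.4795, -0.0664, 0.0007]
tcp_rot: [0.003, 3.141, -0.0]
force: [0.2, 0.3, -0.2]
gripper_width: 0.0591
```

Run:
```python
from h import *
go([.480,-.0653,-.001],180)
s=monitor.read_state();print(s["eef_pos"],s["force"],s["gripper_width"])
```

```text
yaw now 179.9 to 180.0 j6 -1.8 row [-0.05  0.11  0.17] [-0.     0.    -0.002]
[ 0.47946774 -0.06637682  0.00065277] [ 0.23330371  0.31714149 -0.22693335] 0.05905843696472914
```

Request:
{"fn": "send_rows", "kwargs": {
  "targets": [
    [0, 0.1, 0.15, 0, 0, 0, 5.9],
    [0, 0.1, 0.15, 0, 0, 0, 4.2],
    [0, 0.1, 0.15, 0, 0, 0, 4.2],
    [0, 0.1, 0.15, 0, 0, 0, 4.2],
    [0, 0.1, 0.15, 0, 0, 0, 4.2],
    [0, 0.1, 0.15, 0, 0, 0, 4.2]
  ]
}}

```text
clock: 4.4
eef_pos: [0.4796, -0.0658, 0.0002]
tcp_rot: [0.004, 3.14, -0.0]
force: [-2.8, 1.9, 10.3]
gripper_width: 0.0445
```

Run:
```python
from h import *
s=monitor.read_state();print(s["eef_pos"],s["force"],s["gripper_width"])
go([.5333,.1612,.17],161)
```

```text
[ 4.79636305e-01 -6.57778448e-02  1.83931578e-04] [-2.75361137  1.94304961 10.30031258] 0.04450519122419836
yaw now 179.8 to 161.0 j6 -1.8 row [ -5.32  22.71 -16.98] [0.    0.001 0.329]
```

Run:
```python
from h import *
c=capture("wrist");save(c,"w3.png",(130,120,380,320),3)
s=monitor.read_state();print(s["gripper_width"],s["force"])
```

```text
0.04419495456093797 [-2.43152179  3.32082304 10.74951845]
```

View pics/w3.png

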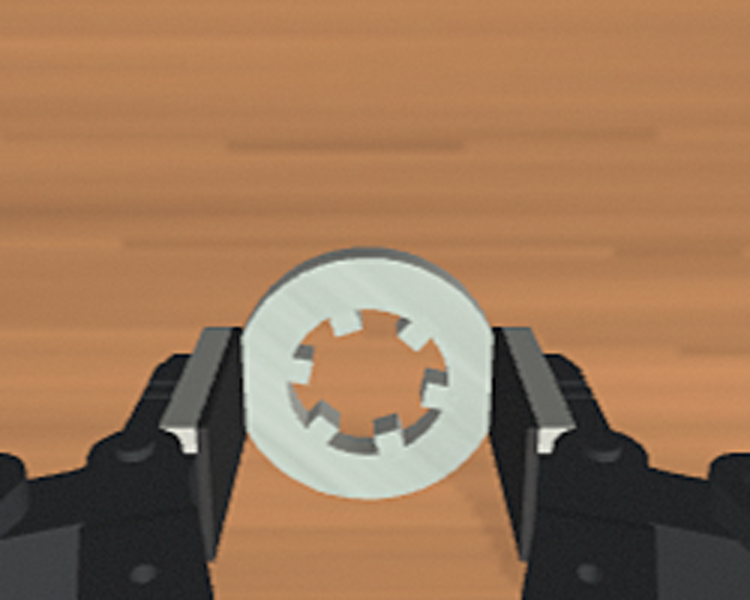

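Request:
{"fn": "send_rows", "kwargs": {
  "targets": [
    [0, 0, -0.5, 0, 0, 0, 4.2],
    [0, 0, -1.5, 0, 0, 0, 4.2],
    [0, 0, -4, 0, 0, 0, 4.2],
    [0, 0, -8, 0, 0, 0, 4.2],
    [0, 0, -12, 0, 0, 0, 4.2],
    [0, 0, -16, 0, 0, 0, 4.2],
    [0, 0, -18, 0, 0, 0, 4.2],
    [0, 0, -18, 0, 0, 0, 4.2]
  ]
}}

```text
clock: 5.25
eef_pos: [0.4805, -0.0661, 0.1825]
tcp_rot: [0.004, 3.136, -0.002]
force: [-0.5, -0.1, -1.3]
gripper_width: 0.0436
```

```bash
cat >> h.py <<'E'
def held(rmax=.026,zt=.0,zr=.02):
    "fit held part plane/centre/phase in tool frame"
    s=monitor.read_state();c=capture("wrist");r=R.from_rotvec(s["tcp_rot"]).as_matrix()
    q=(pts(c).reshape(-1,3)-s["eef_pos"])@r
    return s,c,q
E
python3 - <<'E'
from h import *
s,c,q=held();print(s["eef_pos"],s["force"],s["gripper_width"])
m=(abs(q[:,1])<.021)&(abs(q[:,0])<.03)&(abs(q[:,2])<.02);a=q[m]
med=np.median(a[:,2]);a=a[abs(a[:,2]-med)<.003]
A=np.c_[a[:,:2],np.ones(len(a))];k=np.linalg.lstsq(A,a[:,2],rcond=None)[0];print("plane",k,len(a),"x",a[:,0].min(),a[:,0].max())
go([.5333,.1612,.18],161,s)
save(c,"w4.png",(150,100,350,300),3)
np.save("q4.npy",q)
E
```

```text
[ 0.48049914 -0.06612714  0.18250094] [-0.50355024 -0.12069058 -1.27040307] 0.04363734092003542
plane [-0.00090565  0.00049841 -0.00555722] 3972 x -0.024837301779248235 0.023943835243015618
yaw now 179.8 to 161.0 j6 -1.8 row [-5.21 22.75  0.25] [-0.     0.006  0.329]
```

View pics/w4.png

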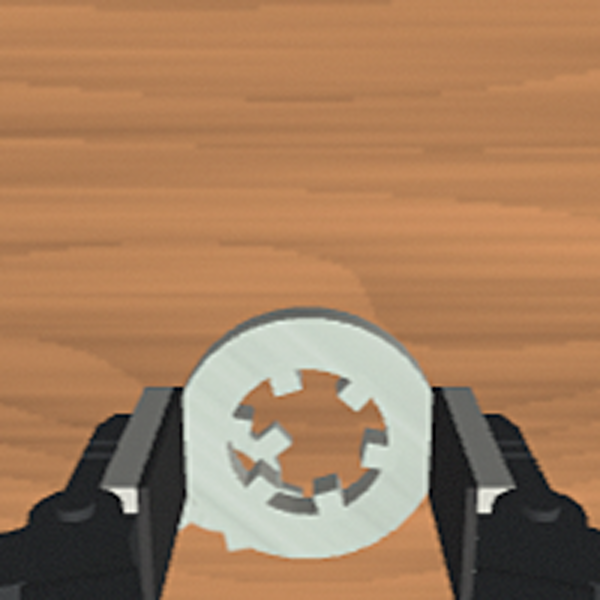

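```bash
cat >> h.py <<'E'
def disc_tool(q):
    a=q[(abs(q[:,1])<.0225)&(abs(q[:,0])<.03)&(abs(q[:,2]+.0056)<.002)]
    e=a[abs(a[:,1])<.012];o=cv2.fitEllipse  # outer: use circle lsq on extreme points per angle
    from scipy.optimize import least_squares
    # rim pts: per y-bin extremes in x
    rim=[]
    for y in np.arange(-.018,.018,.002):
        b=a[abs(a[:,1]-y)<.001]
        if len(b):rim+=[b[b[:,0].argmin(),:2],b[b[:,0].argmax(),:2]]
    rim=np.array(rim);f=least_squares(lambda p:np.hypot(*(rim-p[:2]).T)-.0237,[0,0],loss="soft_l1",f_scale=.0005)
    c=f.x;r=np.hypot(*(a[:,:2]-c).T);b=a[(r>.0112)&(r<.0138)];return c,ph(b,c),f.cost
E
python3 - <<'E'
from h import *
q=np.load("q4.npy");c,p,k=disc_tool(q);print(c,p,k)
# world tooth angle = yaw - phase
s=monitor.read_state();print("world tooth now",(180-.2-p[0])%60)
E
```

```text
[-0.0003902  -0.00072454] (np.float64(-18.68151370546954), np.float64(0.7337500813085535), 270) 2.503246065562334e-06
world tooth now 18.481513705469553
```

Request:
{"fn": "send_rows", "kwargs": {
  "targets": [
    [-5.2, 22.8, 0.2, 0, 0.005, 0.345, 4.2],
    [-5.2, 22.8, 0.2, 0, 0.005, 0.345, 4.2],
    [-5.2, 22.8, 0.2, 0, 0.005, 0.345, 4.2],
    [-5.2, 22.8, 0.2, 0, 0.005, 0.345, 4.2],
    [-5.2, 22.8, 0.2, 0, 0.005, 0.345, 4.2],
    [-5.2, 22.8, 0.2, 0, 0.005, 0.345, 4.2],
    [-5.2, 22.8, 1.7, 0, 0.005, 0.345, 4.2],
    [-5.2, 22.8, 2.2, 0, 0.005, 0.345, 4.2]
  ]
}}

```text
clock: 6.1
eef_pos: [0.5305, 0.1616, 0.1547]
tcp_rot: [-0.542, -3.086, 0.002]
force: [-0.7, -0.0, -0.4]
gripper_width: 0.0442
```

Run:
```python
from h import *
s,c,q=held();print(s["clock"],s["eef_pos"],s["force"],s["gripper_width"])
print(disc_tool(q));np.save("q5.npy",q)
# sleeve end in tool frame: top at z 0.145
zt=s["eef_pos"][2]-.145;print("zt",zt)
a=q[(abs(q[:,2]-zt)<.0015)&(np.hypot(q[:,0],q[:,1])<.012)];print(len(a),(a.min(0)+a.max(0))/2,np.ptp(a,0))
go([.5333,.1612,.15],160,s)
save(c,"w5.png",(170,130,330,270),5)
```

```text
6.1 [0.53051577 0.16158556 0.15467779] [-0.70972349 -0.01078769 -0.42772922] 0.044174533243185175
(array([-0.00066369, -0.00048442]), (np.float64(-18.434512483944502), np.float64(0.7366641784522889), 268), np.float64(2.2792133941993685e-06))
zt 0.009677787475732391
361 [-0.00198058  0.00043703  0.00970792] [0.01468972 0.01317457 0.00291022]
yaw now 160.1 to 160.0 j6 -1.01 row [-0.28  0.06  0.47] [-0.003 -0.008  0.002]
```

View pics/w5.png

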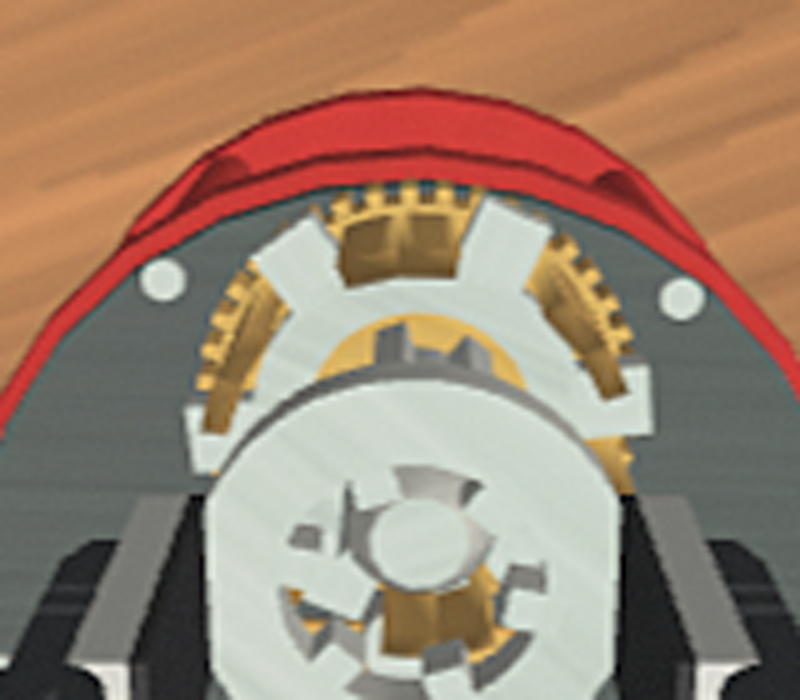

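Run:
```python
from h import *
q=np.load("q5.npy")
zt=.00968
m=(np.hypot(q[:,0]+.002,q[:,1])<.012);
print(np.histogram(q[m][:,2],np.arange(.006,.016,.0005)))
for t in(.0004,.0007):
    a=q[m&(abs(q[:,2]-zt)<t)];print(len(a),(a.min(0)+a.max(0))/2,np.ptp(a,0),a.mean(0))
from scipy.optimize import least_squares
s=[];
# cup walls seen: circle fit r=30 outer at z .120
s=monitor.read_state();z=s["eef_pos"][2]-.1198
a=q[(abs(q[:,2]-z)<.0025)&(np.hypot(q[:,0],q[:,1])<.04)];print(len(a))
c0=np.array([-.0025,.0005]);a=a[:,:2];c=c0
for i in range(3):
    d=np.hypot(*(a-c).T);b=a[(d>.0245)&(d<.0315)]
    f=least_squares(lambda p:np.hypot(*(b-p).T)-.028,c,loss="soft_l1",f_scale=.001);c=f.x
print("cup centre",c,len(b))
```

```text
(array([  0,   0,   0,   0,   7,  35,  95, 100,  69,  44,  35,  24,  20,
        28,  18,  13,  16,   5,  11]), array([0.006 , 0.0065, 0.007 , 0.0075, 0.008 , 0.0085, 0.009 , 0.0095,
       0.01  , 0.0105, 0.011 , 0.0115, 0.012 , 0.0125, 0.013 , 0.0135,
       0.014 , 0.0145, 0.015 , 0.0155]))
163 [-0.00255127  0.00043175  0.00967848] [0.01237929 0.01191966 0.00079425] [-0.00262745  0.00053051  0.00968223]
255 [-0.00181484  0.00012694  0.00966971] [0.01435825 0.0125293  0.00135716] [-0.00266308  0.00030706  0.00966008]
593
cup centre [-0.00262253  0.0005942 ] 593
```

Request:
{"fn": "send_rows", "kwargs": {
  "targets": [
    [-0.19, 0.1, 0, 0, 0, 0, 4.2],
    [-0.19, 0.1, 0.3, 0, 0, 0, 4.2],
    [-0.19, 0.1, 0.6, 0, 0, 0, 4.2],
    [-0.19, 0.1, 0.9, 0, 0, 0, 4.2],
    [-0.19, 0.1, 1.2, 0, 0, 0, 4.2],
    [-0.19, 0.1, 1.5, 0, 0, 0, 4.2],
    [-0.19, 0.1, 1.5, 0, 0, 0, 4.2]
  ]
}}

```text
clock: 6.85
eef_pos: [0.5337, 0.1623, 0.1416]
tcp_rot: [-0.543, -3.089, 0.0]
force: [-0.3, 0.4, 0.1]
gripper_width: 0.044
```

Run:
```python
from h import *
s,c,q=held();print(s["clock"],s["eef_pos"],s["force"],s["ft_torque"],s["gripper_width"])
print(disc_tool(q));np.save("q6.npy",q)
z=s["eef_pos"][2]-.145
a=q[(abs(q[:,2]-z)<.0006)&(np.hypot(q[:,0],q[:,1])<.012)];print(len(a),(a.min(0)+a.max(0))/2,np.ptp(a,0),a.mean(0))
a=q[(abs(q[:,2]-(s["eef_pos"][2]-.1198))<.0025)&(np.hypot(q[:,0],q[:,1])<.04)][:,:2];c0=np.zeros(2)
from scipy.optimize import least_squares
for i in range(3):
    d=np.hypot(*(a-c0).T);b=a[(d>.0245)&(d<.0315)]
    c0=least_squares(lambda p:np.hypot(*(b-p).T)-.028,c0,loss="soft_l1",f_scale=.001).x
print("cup",c0,len(b))
save(c,"w6.png",(170,130,330,270),5)
```

```text
6.85 [0.53367206 0.16227039 0.14155548] [-0.25051989  0.39761671  0.11608691] [ 0.02188441  0.02583324 -0.03614839] 0.0440288088208958
(array([-0.00064853, -0.00040903]), (np.float64(-18.434374914333816), np.float64(0.7386417617199768), 265), np.float64(2.960855566621891e-06))
296 [-0.00037848  0.00038969 -0.00344925] [0.02307194 0.02285186 0.00118082] [-9.93028803e-05 -8.50598143e-04 -3.44845501e-03]
cup [ 0.0003811 -0.0012634] 592
```

Request:
{"fn": "send_rows", "kwargs": {
  "targets": [
    [0.08, -0.08, 0, 0, 0, 0, 4.2],
    [0.08, -0.08, 0, 0, 0, 0, 4.2],
    [0.08, -0.08, 0, 0, 0, 0, 4.2]
  ]
}}

```text
clock: 7.2
eef_pos: [0.5329, 0.1619, 0.1421]
tcp_rot: [-0.543, -3.089, -0.0]
force: [0.5, 0.3, -0.1]
gripper_width: 0.044
```

```bash
cat > m.py <<'E'
from h import *
from scipy.optimize import least_squares
def rel():
    s,c,q=held();print(s["clock"],s["eef_pos"],s["force"].round(2),s["ft_torque"].round(3),s["gripper_width"])
    print("disc",disc_tool(q))
    z=s["eef_pos"][2]-.145
    a=q[(abs(q[:,2]-z)<.0006)&(np.hypot(q[:,0],q[:,1])<.0085)];print("top",len(a),(a.min(0)+a.max(0))/2,np.ptp(a,0),a.mean(0))
    a=q[(abs(q[:,2]-(s["eef_pos"][2]-.1198))<.0025)&(np.hypot(q[:,0],q[:,1])<.04)][:,:2];c0=np.zeros(2)
    for i in range(3):
        d=np.hypot(*(a-c0).T);b=a[(d>.0245)&(d<.0315)]
        c0=least_squares(lambda p:np.hypot(*(b-p).T)-.028,c0,loss="soft_l1",f_scale=.001).x
    print("cup",c0,len(b));return s,c,q
E
python3 - <<'E'
from m import *
s,c,q=rel();save(c,"w7.png",(180,150,320,270),5.5)
E
```

```text
7.2 [0.53290205 0.16185085 0.14214368] [ 0.54  0.26 -0.08] [ 0.017  0.005 -0.026] 0.04401025881929711
disc (array([-0.00069789, -0.00049553]), (np.float64(-18.093187915333264), np.float64(0.739290267664194), 266), np.float64(3.2728739218611197e-06))
top 280 [ 0.00016625 -0.00072437 -0.00285436] [0.01339546 0.01321916 0.00119151] [-0.00040256 -0.00083546 -0.00284751]
cup [-0.00022223 -0.00063225] 581
```

View pics/w7.png

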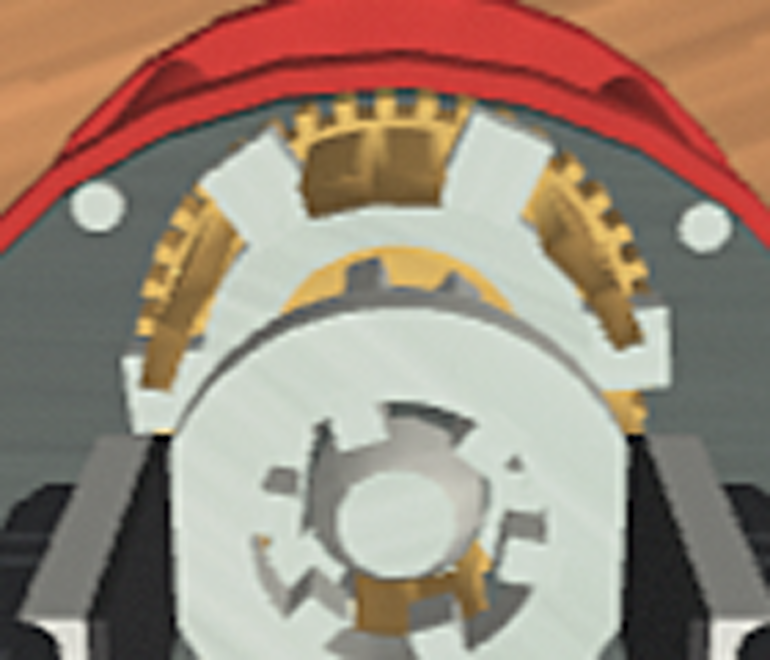

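Request:
{"fn": "send_rows", "kwargs": {
  "targets": [
    [0.03, -0.02, 0.2, 0, 0, 0, 4.2],
    [0.03, -0.02, 0.4, 0, 0, 0, 4.2],
    [0.03, -0.02, 0.6, 0, 0, 0, 4.2],
    [0.03, -0.02, 0.8, 0, 0, 0, 4.2],
    [0.03, -0.02, 0.8, 0, 0, 0, 4.2],
    [0.03, -0.02, 0.8, 0, 0, 0, 4.2]
  ]
}}

```text
clock: 7.85
eef_pos: [0.5325, 0.1618, 0.134]
tcp_rot: [-0.543, -3.089, 0.0]
force: [-0.2, -0.2, 0.2]
gripper_width: 0.044
```

Run:
```python
from m import *
s,c,q=rel();np.save("q8.npy",q)
```

```text
7.85 [0.5325168  0.16176888 0.1340189 ] [-0.21 -0.25  0.2 ] [0.046 0.008 0.02 ] 0.04403870690565282
disc (array([-0.00065604, -0.0005209 ]), (np.float64(-17.915570818019084), np.float64(0.7379368580610989), 261), np.float64(3.0278280363958313e-06))
top 303 [-0.00046499 -0.0007548  -0.0109828 ] [0.01256078 0.01256256 0.00118846] [-0.0003598  -0.0004546  -0.01097608]
cup [-0.00077685 -0.00044413] 571
```

Request:
{"fn": "send_rows", "kwargs": {
  "targets": [
    [0, 0, 0.1, 0, 0, 0, 4.2],
    [0, 0, 0.2, 0, 0, 0, 4.2],
    [0, 0, 0.3, 0, 0, 0, 4.2],
    [0, 0, 0.35, 0, 0, 0, 4.2],
    [0, 0, 0.35, 0, 0, 0, 4.2]
  ]
}}

```text
clock: 8.4
eef_pos: [0.5327, 0.1618, 0.132]
tcp_rot: [-0.543, -3.09, -0.001]
force: [-6.8, -2.1, 15.7]
gripper_width: 0.0439
```

Run:
```python
from m import *
s,c,q=rel()
```

```text
8.4 [0.53273043 0.16184704 0.13199713] [-6.78 -2.08 15.73] [-0.256  1.029  0.044] 0.04389307225747507
disc (array([-0.00056615, -0.0006585 ]), (np.float64(-18.3154130633667), np.float64(0.7349925056941919), 275), np.float64(2.560284974514548e-06))
top 295 [-2.47303354e-05 -5.21674827e-04 -1.30025971e-02] [0.01297659 0.01289078 0.00119931] [-0.00027176 -0.00073607 -0.01299401]
cup [-0.00057254 -0.00059947] 591
```

Request:
{"fn": "send_rows", "kwargs": {
  "targets": [
    [0, 0, -0.08, 0, 0, 0, 4.2],
    [0, 0, -0.08, 0, 0, 0.02, 4.2],
    [0, 0, -0.08, 0, 0, 0.04, 4.2],
    [0, 0, -0.08, 0, 0, 0.06, 4.2],
    [0, 0, -0.08, 0, 0, 0.06, 4.2]
  ]
}}

```text
clock: 8.95
eef_pos: [0.533, 0.1619, 0.1322]
tcp_rot: [-0.636, -3.073, -0.001]
force: [-1.2, 0.6, 7.3]
gripper_width: 0.0443
```

Run:
```python
from m import *
s,c,q=rel();k=np.load("w1.npz")["P"].reshape(-1,3)
cc=np.array([.5333,.1612]);r=np.hypot(*(k[:,:2]-cc).T)
for a,b in((.1312,.1335),(.126,.1305)):
  for lo in(.0108,.0118):
    t=k[(k[:,2]>a)&(k[:,2]<b)&(r>lo)&(r<.014)];print(a,lo,ph(t,cc))
```

```text
8.95 [0.53296944 0.16189784 0.13216287] [-1.18  0.56  7.27] [-0.049  0.18   0.033] 0.04429896873498417
disc (array([-0.00071934, -0.00061208]), (np.float64(-18.47788763268242), np.float64(0.7253220695920071), 269), np.float64(2.418218139518297e-06))
top 311 [-0.00045523 -0.00046647 -0.01283922] [0.01284263 0.01292323 0.00118695] [-0.00049069 -0.00074719 -0.01281968]
cup [-0.00040843 -0.00067352] 569
0.1312 0.0108 (np.float64(-1.7349283774786866), np.float64(0.7497916356696784), 82)
0.1312 0.0118 (np.float64(-1.913772632282398), np.float64(0.774698667386303), 52)
0.126 0.0108 (np.float64(-0.15138102249505894), np.float64(0.6448429174920116), 26)
0.126 0.0118 (np.float64(0.040975374171675065), np.float64(0.6952262690186372), 22)
```

Request:
{"fn": "send_rows", "kwargs": {
  "targets": [
    [0, 0, -0.35, 0, 0, 0, 4.2],
    [0, 0, -0.35, 0, 0, 0.12, 4.2],
    [0, 0, -0.35, 0, 0, 0.24, 4.2],
    [0, 0, -0.35, 0, 0, 0.36, 4.2],
    [0, 0, -0.35, 0, 0, 0.46, 4.2],
    [0, 0, -0.35, 0, 0, 0.46, 4.2],
    [0, 0, -0.35, 0, 0, 0.46, 4.2]
  ]
}}

```text
clock: 9.7
eef_pos: [0.5325, 0.1618, 0.1348]
tcp_rot: [-1.314, -2.848, 0.002]
force: [0.5, -0.7, -0.9]
gripper_width: 0.0439
```

Run:
```python
from m import *
s,c,q=rel();go([.5330,.162,.134],130,s);p=disc_tool(q)[1][0]
r=R.from_rotvec(s["tcp_rot"]).as_matrix();print("tooth world",(np.degrees(np.arctan2(r[1,0],r[0,0]))-p)%60)
```

```text
9.7 [0.53245307 0.16177453 0.13483349] [ 0.45 -0.72 -0.94] [ 0.034 -0.025  0.005] 0.043878450260459494
disc (array([-0.00102159, -0.0004082 ]), (np.float64(-18.489583612392586), np.float64(0.7260351457363731), 272), np.float64(3.2516651090533085e-06))
top 300 [-8.14394231e-04  7.13080084e-05 -1.01711394e-02] [0.0121975  0.01264217 0.00118692] [-0.00064409  0.00026835 -0.01013262]
cup [-0.00104785  0.00030941] 536
yaw now 130.5 to 130.0 j6 -0.5 row [-0.02  0.06  0.08] [-0.003 -0.004  0.008]
tooth world 28.94039494250518
```

Request:
{"fn": "send_rows", "kwargs": {
  "targets": [
    [0.02, 0.06, 0.1, 0, 0, 0.01, 4.2],
    [0.02, 0.06, 0.2, 0, 0, 0.01, 4.2],
    [0.02, 0.06, 0.3, 0, 0, 0.01, 4.2],
    [0.02, 0.06, 0.4, 0, 0, 0.01, 4.2],
    [0.02, 0.06, 0.45, 0, 0, 0.01, 4.2],
    [0.02, 0.06, 0.45, 0, 0, 0.01, 4.2]
  ]
}}

```text
clock: 10.35
eef_pos: [0.5328, 0.1623, 0.1302]
tcp_rot: [-1.333, -2.839, 0.002]
force: [0.1, -0.1, -0.7]
gripper_width: 0.0437
```

Request:
{"fn": "send_rows", "kwargs": {
  "targets": [
    [0, 0, 0.1, 0, 0, 0, 4.2],
    [0, 0, 0.2, 0, 0, 0, 4.2],
    [0, 0, 0.3, 0, 0, 0, 4.2],
    [0, 0, 0.4, 0, 0, 0, 4.2],
    [0, 0, 0.5, 0, 0, 0, 4.2],
    [0, 0, 0.5, 0, 0, 0, 4.2]
  ]
}}

```text
clock: 10.95
eef_pos: [0.5327, 0.1623, 0.1252]
tcp_rot: [-1.333, -2.839, 0.002]
force: [-0.1, -0.1, -0.1]
gripper_width: 0.0439
```

Run:
```python
from m import *
s,c,q=rel()
```

```text
10.95 [0.53268957 0.16231872 0.12515694] [-0.07 -0.12 -0.08] [ 0.065  0.012 -0.051] 0.04386335420141228
disc (array([-0.00101667, -0.00035309]), (np.float64(4.9980075485542095), np.float64(0.03929618822570941), 379), np.float64(2.451708923138708e-06))
top 333 [-0.00051759 -0.00067989 -0.01984473] [0.01391342 0.01329329 0.00118594] [-0.00096474 -0.0004743  -0.01981339]
cup [-0.00130871 -0.000213  ] 521
```

Request:
{"fn": "send_rows", "kwargs": {
  "targets": [
    [0, 0, 0, 0, 0, 0.04, 4.2],
    [0, 0, 0, 0, 0, -0.04, 4.2],
    [0, 0, 0, 0, 0, 0, 4.2],
    [0, 0, 0, 0, 0, 0, 4.2],
    [0, 0, 0, 0, 0, 0, 6.5],
    [0, 0, 0, 0, 0, 0, 6.5],
    [0, 0, 0, 0, 0, 0, 6.5],
    [0, 0, 0, 0, 0, 0, 6.5]
  ]
}}

```text
clock: 11.8
eef_pos: [0.5328, 0.1623, 0.1254]
tcp_rot: [-1.333, -2.84, 0.002]
force: [0.6, 0.5, -0.0]
gripper_width: 0.0648
```

Run:
```python
from h import *
s,c,q=held();print(s["clock"],s["eef_pos"],s["force"],s["gripper_width"])
P=pts(c).reshape(-1,3);r=np.hypot(P[:,0]-.5328,P[:,1]-.1618);a=P[(r>.016)&(r<.023)&(P[:,2]>.1)&(P[:,2]<.135)]
print(np.histogram(a[:,2],np.arange(.1,.136,.002)))
A=a[(a[:,2]>.106)&(a[:,2]<.114)];print(np.linalg.lstsq(np.c_[A[:,:2]-[.533,.162],np.ones(len(A))],A[:,2],rcond=None)[0])
```

```text
11.8 [0.53280869 0.16234094 0.12538673] [ 0.56034284  0.51220853 -0.04036605] 0.06484314594848373
(array([  0,   1,   2,   5, 956, 607,   0,   0,   0,   0,   0,   0,   0,
         0,   0,   0,   0]), array([0.1  , 0.102, 0.104, 0.106, 0.108, 0.11 , 0.112, 0.114, 0.116,
       0.118, 0.12 , 0.122, 0.124, 0.126, 0.128, 0.13 , 0.132, 0.134]))
[0.00046085 0.00045209 0.10983099]
```

Run:
```python
from h import *
go([.598,-.103,.12],100.5)
```

```text
yaw now 129.7 to 100.5 j6 -0.48 row [-24.58 -11.93   0.48] [-0.004 -0.003  0.51 ]
```

Request:
{"fn": "send_rows", "kwargs": {
  "targets": [
    [0, 0, -4, 0, 0, 0, 6.5],
    [0, 0, -7.5, 0, 0, 0, 7.8],
    [-6, -3, -7.5, 0, 0, 0.12, 7.8],
    [-12, -6, -7.5, 0, 0, 0.24, 7.8],
    [-18, -9, -7.5, 0, 0, 0.36, 7.8],
    [-24.6, -11.9, -4, 0, 0, 0.48, 7.8],
    [-24.6, -11.9, 0.5, 0, 0, 0.51, 7.8],
    [-24.6, -11.9, 0.5, 0, 0, 0.51, 7.8]
  ]
}}

```text
clock: 12.65
eef_pos: [0.5988, -0.1047, 0.1195]
tcp_rot: [-2.009, -2.411, 0.003]
force: [0.0, -0.6, -0.2]
gripper_width: 0.0778
```

Run:
```python
from h import *
s,c,q=held();print(s["clock"],s["eef_pos"],s["gripper_width"])
q=pts(c).reshape(-1,3);np.save("q9.npy",q)
x,y=.598,-.103
for i in range(4):
    r=np.hypot(q[:,0]-x,q[:,1]-y);a=q[(r<.038)&(q[:,2]>.004)&(q[:,2]<.012)];x,y=(a[:,:2].min(0)+a[:,:2].max(0))/2
r=np.hypot(q[:,0]-x,q[:,1]-y);b=a[np.hypot(a[:,0]-x,a[:,1]-y)>.026]
print(x,y,np.ptp(a,0),a.mean(0),ph(b,(x,y)),ph(b,a.mean(0)))
e=np.degrees(np.arctan2(b[:,1]-y,b[:,0]-x));p=ph(b,(x,y))[0]
C=[]
for k in range(6):
    m=abs((e-p-60*k+180)%360-180)<25;C.append(b[m,:2].mean(0));print(k,m.sum(),C[-1])
print("centre by ears",np.mean(C,0))
g=100+.5;go([x,y,.02],90+p,s)
```

```text
12.65 [ 0.59883667 -0.10474495  0.11954408] 0.07775424157273714
0.5987129948496153 -0.10304167296759989 [0.06760101 0.06624644 0.00446292] [ 0.59842883 -0.10235138  0.00599224] (np.float64(10.591332429067489), np.float64(0.8134297015105162), 578) (np.float64(10.602789577245174), np.float64(0.8092153550924608), 578)
0 93 [ 0.62805052 -0.09753259]
1 102 [ 0.60840737 -0.07486129]
2 102 [ 0.57906726 -0.08044524]
3 99 [ 0.5693343  -0.10846635]
4 92 [ 0.58864483 -0.13132439]
5 90 [ 0.61798753 -0.12608037]
centre by ears [ 0.59858197 -0.10311837]
yaw now 100.4 to 100.6 j6 -0.43 row [0.16 0.05 9.95] [-0.003 -0.001 -0.004]
```

Request:
{"fn": "send_rows", "kwargs": {
  "targets": [
    [0.2, 0.08, 3, 0, 0, 0, 7.8],
    [0.2, 0.08, 6, 0, 0, 0, 7.8],
    [0.2, 0.08, 8.5, 0, 0, 0, 7.8],
    [0.2, 0.08, 10.5, 0, 0, 0, 7.8],
    [0.2, 0.08, 11.5, 0, 0, 0, 7.8],
    [0.2, 0.08, 12, 0, 0, 0, 7.8],
    [0.2, 0.08, 12, 0, 0, 0, 7.8]
  ]
}}

```text
clock: 13.4
eef_pos: [0.5983, -0.1005, 0.0001]
tcp_rot: [-2.006, -2.412, 0.004]
force: [0.9, -1.4, 0.3]
gripper_width: 0.0783
```

Run:
```python
from h import *
c=capture("wrist");save(c,"w10.png",(110,100,400,320),2.7);go([.5986,-.1031,-.004],100.6)
```

```text
yaw now 100.5 to 100.6 j6 -0.43 row [-0.25 -0.04  0.46] [-0.004 -0.001 -0.002]
```

View pics/w10.png

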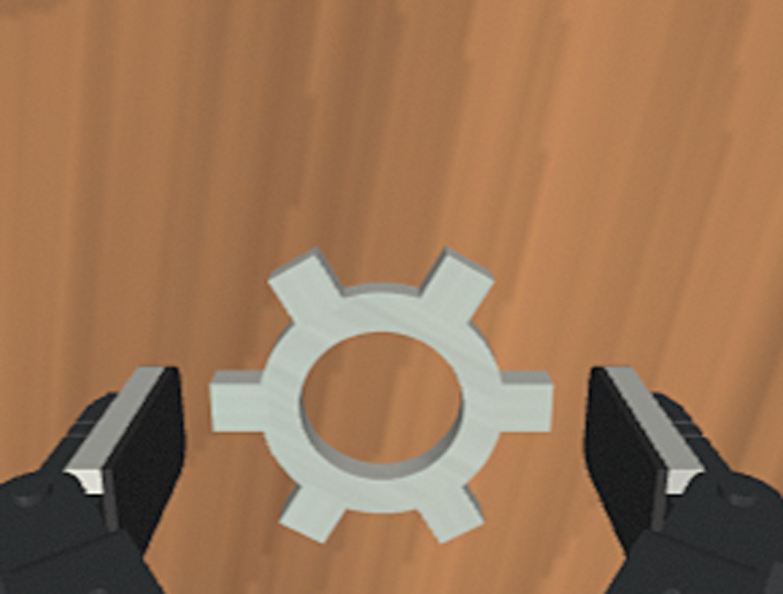

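Request:
{"fn": "send_rows", "kwargs": {
  "targets": [
    [-0.1, 0, 0.2, 0, 0, 0, 7.8],
    [-0.15, 0, 0.4, 0, 0, 0, 7.8],
    [-0.15, 0, 0.4, 0, 0, 0, 7.8]
  ]
}}

```text
clock: 13.75
eef_pos: [0.5985, -0.1021, -0.0039]
tcp_rot: [-2.007, -2.412, 0.004]
force: [-0.4, -0.0, 0.2]
gripper_width: 0.0778
```

Request:
{"fn": "send_rows", "kwargs": {
  "targets": [
    [0, 0, 0, 0, 0, 0, 7.0],
    [0, 0, 0, 0, 0, 0, 6.4],
    [0, 0, 0, 0, 0, 0, 6.4],
    [0, 0, 0, 0, 0, 0, 6.4],
    [0, 0, 0, 0, 0, 0, 6.4],
    [0, 0, 0, 0, 0, 0, 6.4]
  ]
}}

```text
clock: 14.35
eef_pos: [0.5986, -0.102, -0.003]
tcp_rot: [-2.007, -2.412, 0.004]
force: [-3.5, 0.4, 11.2]
gripper_width: 0.0648
```

Request:
{"fn": "send_rows", "kwargs": {
  "targets": [
    [0, 0, -0.5, 0, 0, 0, 6.4],
    [0, 0, -2, 0, 0, 0, 6.4],
    [0, 0, -5, 0, 0, 0, 6.4],
    [0, 0, -9, 0, 0, 0, 6.4],
    [0, 0, -13, 0, 0, 0, 6.4],
    [0, 0, -17, 0, 0, 0, 6.4],
    [0, 0, -18.5, 0, 0, 0, 6.4],
    [0, 0, -18.5, 0, 0, 0, 6.4]
  ]
}}

```text
clock: 15.15
eef_pos: [0.6002, -0.1023, 0.1837]
tcp_rot: [-2.009, -2.415, 0.001]
force: [0.0, -0.2, -1.1]
gripper_width: 0.0647
```

```bash
cat >> m.py <<'E'
def plate(q):
    a=q[(abs(q[:,1])<.033)&(np.hypot(q[:,0],q[:,1])<.038)&(abs(q[:,2]+.003)<.012)];z=np.median(a[:,2]);a=a[abs(a[:,2]-z)<.002]
    k=np.linalg.lstsq(np.c_[a[:,:2],np.ones(len(a))],a[:,2],rcond=None)[0]
    c=a[:,:2].mean(0)
    rim=a[:,:2];
    b0=None
    for i in range(4):   # centre from bore edge + body annulus: mean radius of annulus pts
        r=np.hypot(*(rim-c).T);b=rim[(r>.0155)&(r<.0235)]
        t=np.arctan2(b[:,1]-c[1],b[:,0]-c[0]);rr=np.hypot(*(b-c).T)
        bins=np.digitize(t,np.linspace(-np.pi,np.pi,37));e=np.array([b[bins==i][rr[bins==i].argmin()] for i in np.unique(bins)])
        c=least_squares(lambda p:np.hypot(*(e-p).T)-.0168,c,loss="soft_l1",f_scale=.0004).x
    r=np.hypot(*(rim-c).T);E=rim[(r>.026)&(r<.0335)]
    print("plate plane",k.round(4),"centre",c.round(5),"ears",ph(E,c),len(a));return c,ph(E,c)[0]
E
python3 - <<'E'
from m import *
s,c,q=held();print(s["clock"],s["eef_pos"],s["force"],s["gripper_width"]);np.save("q11.npy",q)
cc,p=plate(q)
# want ears at 15.5 : yaw-p=15.5 mod 60
cur=R.from_rotvec(s["tcp_rot"]).as_matrix();y=np.degrees(np.arctan2(cur[1,0],cur[0,0]));print("yaw",y,"ear world",(y-p)%60)
yt=y+((15.5-(y-p)+30)%60-30);print("target yaw",yt);go([.5328,.162,.175],yt,s)
E
```

```text
15.15 [ 0.60020394 -0.10232498  0.18365279] [ 0.02545953 -0.15362801 -1.14732193] 0.06470347906314035
plate plane [ 0.0011 -0.0039 -0.0088] centre [-0.00102  0.00019] ears (np.float64(29.960268003448732), np.float64(0.7839258935123797), 1636) 5636
yaw 100.48761273076005 ear world 10.527344727311316
target yaw 105.46026800344873
yaw now 100.5 to 105.5 j6 -0.43 row [27.22 -1.82  0.86] [-0.001  0.    -0.087]
```

Request:
{"fn": "send_rows", "kwargs": {
  "targets": [
    [5, -0.3, 0.3, 0, 0, -0.02, 6.4],
    [10, -0.6, 0.3, 0, 0, -0.05, 6.4],
    [15, -1, 0.3, 0, 0, -0.087, 6.4],
    [20, -1.4, 0.3, 0, 0, -0.087, 6.4],
    [24.5, -1.7, 0.3, 0, 0, -0.087, 6.4],
    [27.2, -1.8, 1.5, 0, 0, -0.087, 6.4],
    [27.2, -1.8, 3, 0, 0, -0.087, 6.4],
    [27.2, -1.8, 3, 0, 0, -0.087, 6.4]
  ]
}}

```text
clock: 16.0
eef_pos: [0.5297, 0.1623, 0.148]
tcp_rot: [-1.895, -2.495, 0.011]
force: [-0.4, -1.4, -1.6]
gripper_width: 0.0647
```

```bash
cat >> m.py <<'E'
def relp():
    s,c,q=held();print(s["clock"],s["eef_pos"],s["force"].round(2),s["ft_torque"].round(3),s["gripper_width"])
    cc,p=plate(q);r=R.from_rotvec(s["tcp_rot"]).as_matrix();print("ear world",(np.degrees(np.arctan2(r[1,0],r[0,0]))-p)%60)
    z=s["eef_pos"][2]-.145
    a=q[(abs(q[:,2]-z)<.0006)&(np.hypot(*(q[:,:2]-cc).T)<.0085)];print("top",len(a),(a.min(0)+a.max(0))/2,np.ptp(a,0),a.mean(0))
    return s,c,q
E
python3 - <<'E'
from m import *
s,c,q=relp();np.save("q12.npy",q);save(c,"w12.png",(150,100,350,300),3.8)
go([.5328,.1622,.15],105.5,s)
E
```

```text
16.0 [0.52969271 0.16230229 0.14800587] [-0.41 -1.38 -1.61] [ 0.012  0.033 -0.024] 0.0647343184623064
plate plane [ 0.0017 -0.004  -0.0088] centre [-9.2e-04  7.0e-05] ears (np.float64(29.904607055859472), np.float64(0.7863864636192353), 1631) 5641
ear world 15.648343075649095
top 232 [-0.00211899  0.00249229  0.00298741] [0.01245131 0.01087048 0.0011527 ] [-0.00193932  0.00281613  0.00300003]
yaw now 105.6 to 105.5 j6 -0.06 row [-0.09  0.29 -0.2 ] [-0.011 -0.002  0.001]
```

View pics/w12.png

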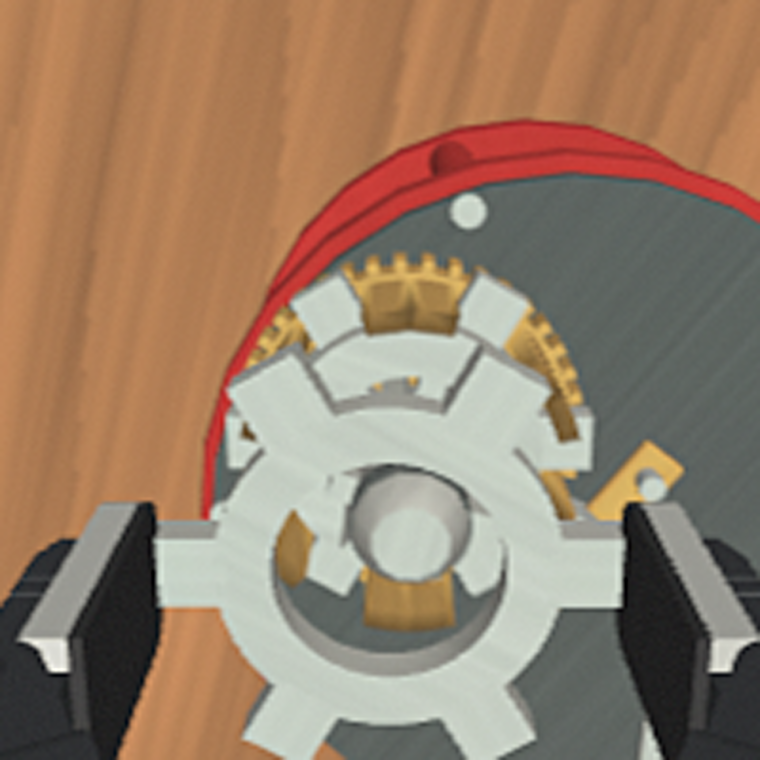

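Request:
{"fn": "send_rows", "kwargs": {
  "targets": [
    [0, 0, 0, 0, 0, 0, 6.4],
    [0, 0, 0, 0, 0, 0, 6.4]
  ]
}}

```text
clock: 16.25
eef_pos: [0.5323, 0.1615, 0.1518]
tcp_rot: [-1.901, -2.496, 0.003]
force: [-0.1, -0.2, -0.3]
gripper_width: 0.0645
```

Run:
```python
from m import *
s,c,q=relp();go([.5328,.1622,.128],105.5,s)
```

```text
16.25 [0.53225585 0.16146861 0.15175506] [-0.09 -0.15 -0.31] [-0.01  -0.021 -0.021] 0.06450873779730557
plate plane [ 0.0011 -0.0041 -0.0088] centre [-9.8e-04  7.0e-05] ears (np.float64(29.88906839546266), np.float64(0.7869384843716075), 1620) 5631
ear world 15.522599435468464
top 237 [-0.00090171  0.00106508  0.00675687] [0.01236724 0.01278618 0.001187  ] [-0.00065361  0.00137519  0.00673472]
yaw now 105.4 to 105.5 j6 -0.06 row [0.05 0.08 2.38] [-0.004 -0.002 -0.002]
```

Request:
{"fn": "send_rows", "kwargs": {
  "targets": [
    [0.02, 0.1, 0.3, 0, 0, 0, 6.4],
    [0.02, 0.1, 0.8, 0, 0, 0, 6.4],
    [0.02, 0.1, 1.3, 0, 0, 0, 6.4],
    [0.02, 0.1, 1.8, 0, 0, 0, 6.4],
    [0.02, 0.1, 2.3, 0, 0, 0, 6.4],
    [0.02, 0.1, 2.6, 0, 0, 0, 6.4],
    [0.02, 0.1, 2.6, 0, 0, 0, 6.4],
    [0.02, 0.1, 2.6, 0, 0, 0, 6.4]
  ]
}}

```text
clock: 17.1
eef_pos: [0.5328, 0.1625, 0.1256]
tcp_rot: [-1.9, -2.497, 0.004]
force: [0.5, -0.6, -1.7]
gripper_width: 0.0647
```

Run:
```python
from m import *
s,c,q=relp()
# cup walls in tool frame
zt=s["eef_pos"][2]-.1198
a=q[(abs(q[:,2]-zt)<.0015)&(np.hypot(q[:,0],q[:,1])<.04)][:,:2];c0=np.array([-.001,.0003])
for i in range(3):
    d=np.hypot(*(a-c0).T);b=a[(d>.0245)&(d<.0315)]
    c0=least_squares(lambda p:np.hypot(*(b-p).T)-.028,c0,loss="soft_l1",f_scale=.001).x
print("cup",c0,len(b),"wall phase",ph(b,c0))
go([.5328,.1622,.118],105.5,s)
```

```text
17.1 [0.53278991 0.16254333 0.12556817] [ 0.52 -0.63 -1.73] [-0.031  0.009  0.005] 0.06472283424091797
plate plane [ 0.0014 -0.0037 -0.0088] centre [-1.e-03  8.e-05] ears (np.float64(29.86317618032277), np.float64(0.7840145098991055), 1622) 5842
ear world 15.608412048321114
top 322 [-0.00145992  0.00014606 -0.01943676] [0.01266358 0.01237806 0.00119013] [-0.00135576  0.00022546 -0.01944649]
cup [-0.00162464  0.0002182 ] 505 wall phase (np.float64(-0.22552275965221558), np.float64(0.6320526221999073), 505)
yaw now 105.5 to 105.5 j6 -0.06 row [-0.03 -0.    0.76] [-0.004 -0.002 -0.   ]
```

Request:
{"fn": "send_rows", "kwargs": {
  "targets": [
    [-0.04, 0, 0.2, 0, 0, 0, 6.4],
    [-0.04, 0, 0.4, 0, 0, 0, 6.4],
    [-0.04, 0, 0.55, 0, 0, 0, 6.4],
    [-0.04, 0, 0.7, 0, 0, 0, 6.4],
    [-0.04, 0, 0.8, 0, 0, 0, 6.4],
    [-0.04, 0, 0.9, 0, 0, 0, 6.4],
    [-0.04, 0, 1.0, 0, 0, 0, 6.4],
    [-0.04, 0, 1.0, 0, 0, 0, 6.4]
  ]
}}

```text
clock: 17.95
eef_pos: [0.5327, 0.1621, 0.1154]
tcp_rot: [-1.9, -2.497, 0.004]
force: [-0.4, -0.9, -0.7]
gripper_width: 0.064
```

Request:
{"fn": "send_rows", "kwargs": {
  "targets": [
    [0, 0, 0.1, 0, 0, 0, 6.4],
    [0, 0, 0.2, 0, 0, 0, 6.4],
    [0, 0, 0.3, 0, 0, 0, 6.4],
    [0, 0, 0.4, 0, 0, 0, 6.4],
    [0, 0, 0.5, 0, 0, 0, 6.4],
    [0, 0, 0.6, 0, 0, 0, 6.4],
    [0, 0, 0.7, 0, 0, 0, 6.4],
    [0, 0, 0.7, 0, 0, 0, 6.4]
  ]
}}

```text
clock: 18.75
eef_pos: [0.5327, 0.1622, 0.1084]
tcp_rot: [-1.899, -2.497, 0.004]
force: [0.5, -0.4, -1.2]
gripper_width: 0.0648
```

Ears are well inside the slots. A small turn to feel, then the last bit down.

Request:
{"fn": "send_rows", "kwargs": {
  "targets": [
    [0, 0, 0, 0, 0, 0.015, 6.4],
    [0, 0, 0, 0, 0, -0.015, 6.4],
    [0, 0, 0, 0, 0, 0, 6.4],
    [0, 0, 0.06, 0, 0, 0, 6.4],
    [0, 0, 0.12, 0, 0, 0, 6.4],
    [0, 0, 0.15, 0, 0, 0, 6.4],
    [0, 0, 0.15, 0, 0, 0, 6.4]
  ]
}}

```text
clock: 19.45
eef_pos: [0.5327, 0.1622, 0.107]
tcp_rot: [-1.9, -2.497, 0.004]
force: [0.5, 0.3, -1.2]
gripper_width: 0.0647
```

Run:
```python
from m import *
s,c,q=relp();q=pts(c).reshape(-1,3);r=np.hypot(q[:,0]-.5328,q[:,1]-.162);a=q[(r>.018)&(r<.023)&(q[:,2]>.1)];print(np.median(a[:,2]))
```

```text
19.45 [0.53274222 0.16215519 0.1069941 ] [ 0.5   0.28 -1.18] [ 0.015 -0.029 -0.07 ] 0.06469756440690286
plate plane [ 0.0029 -0.0039 -0.0088] centre [-0.00188  0.00021] ears (np.float64(29.841045204032202), np.float64(0.622561875040238), 1845) 5275
ear world 15.626824119169228
top 443 [-6.90497436e-04  7.59450247e-05 -3.80077612e-02] [0.01303644 0.01336647 0.00117868] [-0.00104266  0.00021186 -0.03801384]
0.1843641056792416
```

Request:
{"fn": "send_rows", "kwargs": {
  "targets": [
    [0, 0, 0.04, 0, 0, 0, 6.4],
    [0, 0, 0.08, 0, 0, 0, 6.4],
    [0, 0, 0.08, 0, 0, 0, 6.4]
  ]
}}

```text
clock: 19.8
eef_pos: [0.5328, 0.1622, 0.1068]
tcp_rot: [-1.9, -2.497, 0.003]
force: [-3.1, -0.9, 6.8]
gripper_width: 0.0646
```

Request:
{"fn": "send_rows", "kwargs": {
  "targets": [
    [0, 0, -0.04, 0, 0, 0.01, 6.4],
    [0, 0, -0.04, 0, 0, -0.01, 6.4],
    [0, 0, -0.04, 0, 0, 0, 6.4],
    [0, 0, -0.04, 0, 0, 0, 7.6],
    [0, 0, -0.04, 0, 0, 0, 8.2],
    [0, 0, -0.04, 0, 0, 0, 8.2],
    [0, 0, -0.04, 0, 0, 0, 8.2]
  ]
}}

```text
clock: 20.5
eef_pos: [0.5327, 0.1621, 0.1065]
tcp_rot: [-1.9, -2.496, 0.004]
force: [0.3, -1.0, -0.0]
gripper_width: 0.082
```

Request:
{"fn": "send_rows", "kwargs": {
  "targets": [
    [0, 0, -0.5, 0, 0, 0, 8.2],
    [0, 0, -2, 0, 0, 0, 8.2],
    [0, 0, -5, 0, 0, 0, 8.2],
    [0, 0, -9, 0, 0, 0, 8.2],
    [0, 0, -13, 0, 0, 0, 8.2],
    [0, 0, -13, 0, 0, 0, 8.2],
    [0, 0, -13, 0, 0, 0, 8.2]
  ]
}}

```text
clock: 21.2
eef_pos: [0.5335, 0.1621, 0.2374]
tcp_rot: [-1.9, -2.498, 0.002]
force: [0.4, 0.7, -0.7]
gripper_width: 0.0821
```

Run:
```python
from h import *
s,c,_=held();print(s["clock"],s["eef_pos"],s["force"],s["gripper_width"])
q=pts(c).reshape(-1,3);x,y=.5330,.1615;r=np.hypot(q[:,0]-x,q[:,1]-y);t=np.degrees(np.arctan2(q[:,1]-y,q[:,0]-x))
a=q[(r>.0185)&(r<.0235)&(q[:,2]>.1)&(q[:,2]<.13)];print("ring z",np.percentile(a[:,2],[5,50,95]),np.linalg.lstsq(np.c_[a[:,:2]-[x,y],np.ones(len(a))],a[:,2],rcond=None)[0])
for k in range(6):
    m=(abs((t-15.5-60*k+180)%360-180)<6)&(r>.029)&(r<.033);print(k,m.sum(),np.percentile(q[m,2],[10,50,90]).round(4))
a=q[(r>.0305)&(r<.034)&(q[:,2]>.112)];print("ears",ph(a,(x,y)))
save(c,"w13.png",(160,100,360,300),3.8)
```

```text
21.2 [0.53352655 0.16209304 0.23738041] [ 0.37441076  0.69122241 -0.69419215] 0.08212743893006315
ring z [0.11470499 0.11579644 0.11688386] [ 0.00289867 -0.00497607  0.11577745]
0 28 [0.1144 0.1157 0.1165]
1 32 [0.1151 0.1159 0.1167]
2 47 [0.0853 0.1154 0.1166]
3 31 [0.1145 0.116  0.1165]
4 23 [0.1151 0.1158 0.1166]
5 25 [0.1153 0.116  0.1167]
ears (np.float64(-14.587697344135462), np.float64(0.7771920364383028), 2332)
```

View pics/w13.png

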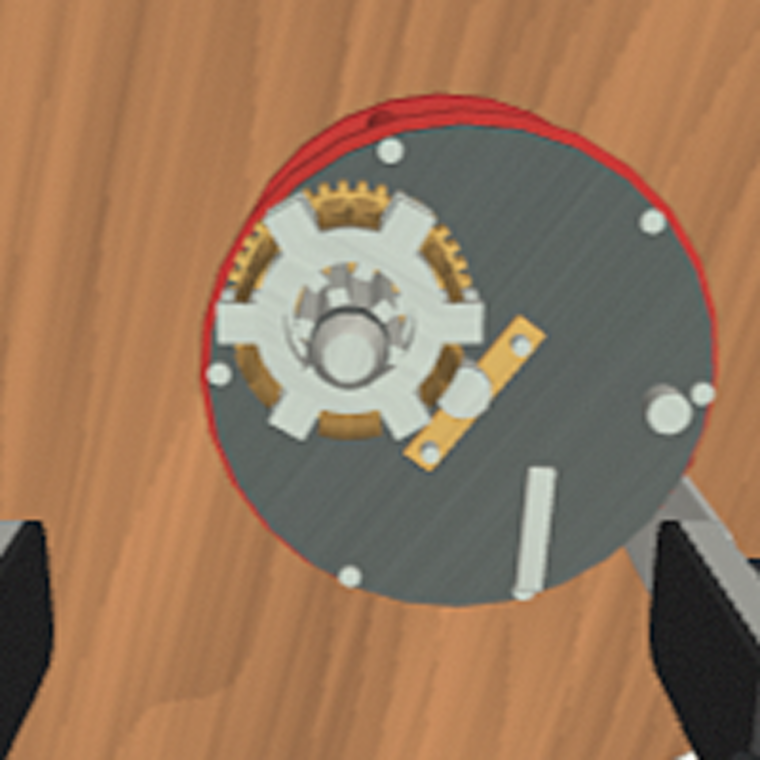

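The plate lies flat with its top at 116 mm (nominal 116), and all six ears are level in their slots.

```bash
python3 -c "
from cell import job;print(job.sign_off())"
```

```text
the job is handed in; nothing more can be done
None
```

The drag is assembled as asked and the job is handed in. The arm finished at about 21 s of the 72 s, with the gripper open and clear above the reel.

- **Toothed disc:** I first lined its teeth up with the splines instead of with the gaps between them. It rested on the spline tops at about 16 N at most. I backed off and turned it 30°, and it then went in with no measurable resistance. I turned it a few degrees either way to feel the fit and let it go above the walls, and it slid down. Its top then measured 109.8 mm, flat (nominal 110).
- **Eared plate:** I held it by two opposite ears and lowered it into the slots with no resistance. It came to rest under a light push of about 7 N. I turned it slightly to check the fit and let it go. Its top measures 115.8 mm (nominal 116), tilt is at most about 0.3°, and all six ears are level between 115.4 and 116.0 mm.

**Checks that disagreed:**
- While closing on each part on the bench, the wrist read about 10–11 N upwards. Neither grip shifted.
- My last angle figure for the ears was mixed up with the walls, which pass the same height filter. I relied on the last picture and the per-ear heights instead.

I did not touch the plain washer or anything else on the bench, though I took no final overview picture of it.

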